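# Scrape the shells off the measuring board

## Robot

A 6-joint arm with a two-finger parallel gripper is mounted at the origin on the work surface. World frame = base frame: x ahead of the robot, y to its left, z up, the work surface at z = 0. Lengths are in mm, angles in rad, forces in N, time in s.
With the tool pointing down it reaches from about 275 to 1000 mm from the base axis. Payload 8.4 kg.
Tool frame: the origin (TCP) lies at the very end of the fingers, on their centre line; the grasp point (between the pads) lies behind it (r.grip_point_offset is the x of the grasp point in the tool frame, in mm); x points along the fingers, z is the direction in which the jaws open and shut, and the axes are right-handed (so a half turn about x gives the same grasp; the last joint's range is limited). The gripper opens to 85 mm and grips with 20 to 120 N. Pads are 22 mm wide; open, the fingers measure 114 mm over their backs; the gripper's body (76 mm by 85 mm) begins 54 mm behind the grasp point. The pads swing forward as they close: fully open they stand 13 mm farther back than shut.
Start: joints at [-1.243, 0.353, 1.633, -0, 1.155, -0.002], TCP at [202.407, -591.32, 208.281] pointing down, gripper open.
Joint ranges: [-2.63, 2.63], [-0.92, 2.1], [0.06, 2.66], [-1.3, 4.44], [0, 2.69], [-3.02, 3.02]. Speed limits (rad/s): [2.22, 2.22, 2.79, 3.14, 3.14, 3.14].

## Interface

Orientations are given as [roll, pitch, yaw] about the fixed x, y, z axes, in that order (R = Rz(yaw) Ry(pitch) Rx(roll)).
In Python, from rig import r, vision, order gives the robot as it stands. The module is installed in compiled form; this text tells all that it offers.
- The arm moves only by the tool step_arm, never from a script. Its argument "rows" is a list of rows, each a list of 7 numbers: the shift along the world's x, y, z in mm, then the turn, a rotation vector about the world's x, y, z in rad, then the finger opening in mm, from 0 to 85.4. A call has exactly 8 rows; each row is the pose to reach, as a shift and turn from the pose measured when the call began; what a row does not reach only later rows make up. A row lasts 1/8 s, in which the tool goes at most 62.5 mm and 10.7 degrees, less where a joint would pass 70% of its speed; a pose out of reach is approached as far as the arm can. A call with a gripper value outside its range is refused whole. The fingers move at their own pace and stop on an object; "force" is the grip in N (left out, the last holds). Time passes only in rows, so rows that repeat a pose let the fingers close, or fill a call up. It gives the time, the measured TCP pose, the force and the opening at its end, in the units of the state.
- r.sense(): the state, without advancing time (a new reading comes with each control period).
- vision.grab_frame(name): name is "scene" or "side" or "wrist"; returns (picture, depth): 480x640x3 uint8, red, green, blue; 480x640 float32, mm along the optical axis (not along the pixel's ray), 0 where there is no reading.
- vision.camera_info(name): a dict with "K" (3x3 intrinsics, pixels), "distortion" ([k1, k2, p1, p2, k3] as OpenCV has them; the pictures are not rectified), "origin" and "attitude" of the camera in the world; the wrist camera has in their place "tool_from_camera" (4x4, takes a point from camera to tool coordinates, whose origin is the TCP and whose axes are the tool frame's). Camera axes: x right, y down, z forward; pixel columns grow to the right and rows downward; lengths in mm; the calibration is good to about 2 mm. A picture is of the moment at which its call begins: read the wrist's pose just before it. camera_info takes no time and is no camera call.
- order.sign_off(): hands the job in, once; it reports no verdict.
The state is a dict: "clock": time; "qpos": joint angles; "qvel": joint speeds; "joint_efforts": joint torques, N m; "eef_pos": TCP position; "tcp_rot": TCP orientation; "contact_force": force on the tool from outside, world axes, zero at the start; "wrist_torque": the same for the moment, N m; "opening": opening from 0.0 (shut) to 1.0 (fully open).
Only numpy, scipy, OpenCV 4.12 (cv2) and the standard library are available. Lean on these libraries where they do the work, as an engineer would, in place of code of your own. Each camera call takes 0.05 s, during which the arm holds its last target.

## Task

Take the scraper block from its steel rest and with it sweep all three empty shells along the measuring board and off its end into the white catch tray; keep the gripper itself off the shells. Then stand the scraper upright in its rest again, setting it down rather than dropping it, and leave the other things on the bench where they are.

Things in the scene. Friction and masses are not known exactly. Their poses are not given: they have to be found in the camera images.
- board: White plastic measuring board, fixed to the bench. Flat deck 360 mm long (along its y) and 180 mm wide (along its x), top face 80 mm above the bench, on grey feet. Each long edge carries a straight lip 15 mm wide standing 14 mm above the deck, so the clear channel is 150 mm wide; both short ends are open. Origin: centre of the underside, at bench height; z up. The catch tray is at one short end and the scraper rest at the other; which end is which varies.
- tray: White open catch tray, fixed to the bench, 210 mm (x) by 220 mm (y) by 62 mm high, walls and floor 5 mm thick; its axes are parallel to the board's. Origin: centre of the underside, 270 mm from the board's origin along the board's y or -y. Its near wall stands under the board's end, which overhangs the tray by 20 mm.
- rest: Shallow open steel rest for the scraper, fixed to the bench, 160 mm (x) by 86 mm (y) by 14 mm high, walls and floor 5 mm thick (inside 150 x 76 mm). Origin: centre of the underside, 270 mm from the board's origin on the side opposite the tray; axes parallel to the board's.
- scraper: Loose scraper block, standing upright in the rest at the start, 0.2 to 0.42 kg. Grey block with a dark rubber underside, 120 mm wide (x), 40 mm thick (y), 40 mm high; on it, centred, an upright wooden grip plate 90 mm wide (x), 26 mm thick (y) from 40 mm to 100 mm above the underside. Origin: centre of the underside; z up. The two broad faces (+y and -y) are alike.
- shell_a: Empty scallop half-shell, tan, ribbed, a round dome 66 mm across and 15 mm high (rim 5 mm thick) lying flat side down on the board; rigid, 30 g. Origin: centre of the flat side.
- shell_b: Empty scallop half-shell, as shell_a but 60 mm across. Origin: centre of the flat side.
- shell_c: Empty mussel half-shell, dark grey, a drop-shaped dome 67 mm long (x), 46 mm wide, 14 mm high (rim 5 mm thick), flat side down on the board; rigid, 25 g. Origin: in the flat side, 33 mm from the blunt end.
- spray: Bystander: spray bottle with white head, 72 mm across, 230 mm tall, upright to the robot's right. Origin: centre of its base.
- jar: Bystander: glass jar with white cap, 70 mm across, 85 mm tall, beyond the board. Origin: centre of its base.
- ruler: Bystander: flat blue ruler 220 x 35 x 5 mm, lying on the bench to the robot's right, outside the board, tray and rest. Origin: centre of its underside.
Things that resemble listed ones, but are neither listed nor needed, are in the scene too. What is meant by the rest is not green, and is the smaller of those in its own colour.

How it is judged:
By the outcome, as a careful person would: the job done as asked, in the order asked, and still so for the second after the job is handed in, with the robot touching nothing.
It also fails if it takes over 64 s, if anything falls off the work surface, if the arm or the gripper's body presses on something with over 40 N, if the wrist force passes 120 N, or if a joint passes its speed limit or range.

## Working session

There is one attempt and no reset: what is moved stays moved. The work goes in short steps, Python scripts to look and compute and a tool call to move; the robot and the scene stay as the last step left them, time stands still between calls to the robot, and variables do not carry over. Pictures are saved under pics/ and viewed, and the job is handed in when it is done.

Besides the shell and the picture viewer there is one more tool, called by a JSON object that holds its "method" and its "body". step_arm: Moves the arm, as the interface text tells. Its arguments: {"type":"object","properties":{"rows":{"type":"array"},"force":{"type":"number"}},"required":["rows"]}

```bash
mkdir -p pics
python3 - <<'E'
from rig import r, vision, order
import cv2,numpy as np
print(r.sense(), r.grip_point_offset)
for n in ("scene","side"):
    im,d=vision.grab_frame(n)
    cv2.imwrite(f"pics/{n}0.png",im[:,:,::-1]); np.save(f"pics/{n}0_d.npy",d); np.save(f"pics/{n}0.npy",im)
    print(n,vision.camera_info(n))
print(vision.camera_info("wrist"))
E
```

```text
{'clock': 0.0, 'qpos': array([-1.24340474e+00,  3.53636398e-01,  1.63413354e+00, -8.21161948e-07,
        1.15519684e+00, -2.38582228e-03]), 'qvel': array([ 0.00094122,  0.00052185,  0.00064751,  0.00054258, -0.00051586,
       -0.00066388]), 'joint_efforts': array([-2.50031364e-03, -6.05258989e+01, -3.42066622e+01, -4.40359872e-04,
        9.33135976e-03,  1.67020232e-05]), 'eef_pos': array([ 202.24080605, -590.83999489,  207.56929542]), 'tcp_rot': array([3.13975322, 1.56942221, 1.89873463]), 'contact_force': array([-0.21398556, -0.00081518,  0.01388323]), 'wrist_torque': array([-0.00871253,  0.04861308, -0.04022657]), 'opening': 1.0003995416766442} -18.700000000000003
scene {'K': array([[456.89345483,   0.        , 320.92264841],
       [  0.        , 456.89345483, 241.75398162],
       [  0.        ,   0.        ,   1.        ]]), 'distortion': array([0.01418015, 0.        , 0.        , 0.        , 0.        ]), 'origin': array([1042.62852307,  153.34291566,  778.09030447]), 'attitude': array([-2.44871533,  0.00462819,  2.04840275])}
side {'K': array([[500.53985297,   0.        , 
[... 241 characters left out ...]
24.65683179,  600.79939197]), 'attitude': array([-2.13135451,  0.01978751, -0.16295577])}
{'K': array([[405.6581466 ,   0.        , 314.72437024],
       [  0.        , 405.6581466 , 239.01221341],
       [  0.        ,   0.        ,   1.        ]]), 'distortion': array([-0.00699442,  0.        ,  0.        ,  0.        ,  0.        ]), 'tool_from_camera': array([[ 9.20766829e-04, -2.78743661e-01,  9.60365099e-01,
        -1.65672805e+02],
       [ 7.36236256e-04, -9.60365057e-01, -2.78744355e-01,
         6.98180048e+01],
       [ 9.99999305e-01,  9.63714161e-04, -6.79051098e-04,
         3.74652276e-01],
       [ 0.00000000e+00,  0.00000000e+00,  0.00000000e+00,
         1.00000000e+00]])}
```

View pics/scene0.png

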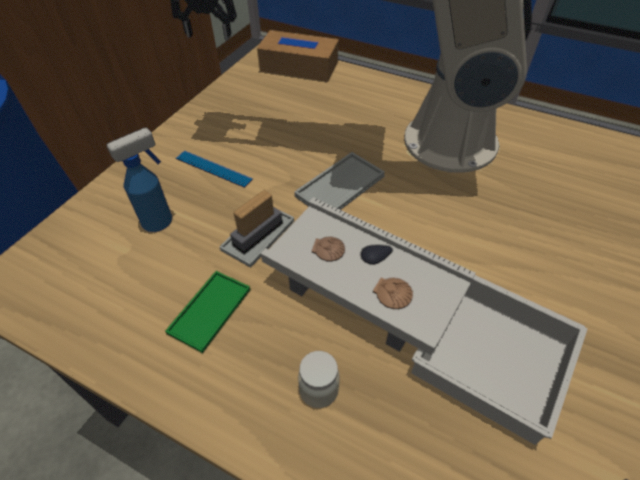

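View pics/side0.png

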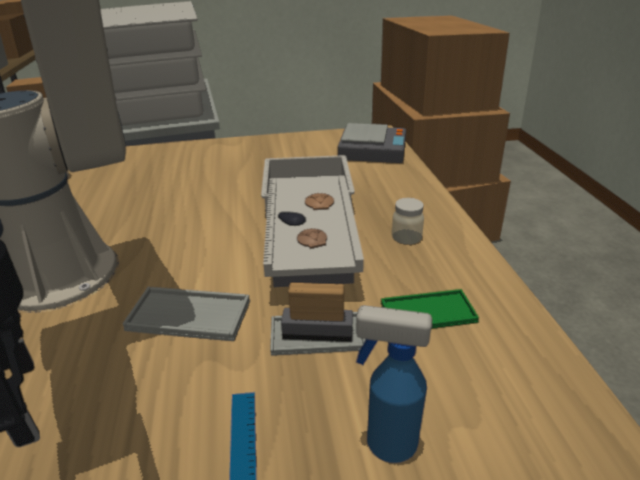

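The scene view shows the scraper in a small steel rest at about (258,230). The board runs to the lower right, with shells at (329,248), (377,253) and (394,292). The tray is at (505,345), the decoy grey tray at (340,183) and the green one at (208,311). Next I'll measure positions.

```bash
cat > h.py <<'E'
import numpy as np,cv2
from scipy.spatial.transform import Rotation as R
from rig import r,vision
def cloud(name,d,pose=None):
    c=vision.camera_info(name); 
    v,u=np.mgrid[0:480,0:640]
    p=cv2.undistortPoints(np.stack([u,v],-1).reshape(-1,1,2).astype(np.float64),c['K'],c['distortion']).reshape(480,640,2)
    P=np.dstack([p[...,0]*d,p[...,1]*d,d])
    if name=='wrist':
        T=c['tool_from_camera']; P=P@T[:3,:3].T+T[:3,3]
        pos,rot=pose; return P@R.from_euler('xyz',rot).as_matrix().T+pos
    return P@R.from_euler('xyz',c['attitude']).as_matrix().T+c['origin']
E
python3 - <<'E'
from h import *
for n in("scene","side"):
    d=np.load(f"pics/{n}0_d.npy"); W=cloud(n,d); np.save(f"pics/{n}0_W.npy",W)
    im=np.load(f"pics/{n}0.npy")
    z=W[...,2]; ok=d>0
    print(n,'bench z med',np.median(z[ok&(abs(z)<15)]))
    pts={'scene':dict(spray=(150,205),jar=(319,370),ruler=(213,169),a=(394,292),b=(329,248),c=(377,253),deck=(350,280),grip=(254,210)),
         'side':dict(a=(319,201),b=(312,238),c=(292,218),deck=(330,258),grip=(316,302),jar=(408,206),spray=(396,420))}[n]
    for k,(u,v) in pts.items(): print(k,W[v,u].round(1))
    m=ok&(abs(z-80)<4)&(im.min(-1)>100)&(W[...,0]>300)&(W[...,0]<800)
    P=W[m][:,:2].astype(np.float32); print('deck',len(P),cv2.minAreaRect(P),np.median(z[m]))
    # wooden grip top
    m=ok&(abs(z-108)<8)&(W[...,1]<-150)&(W[...,1]>-420)&(W[...,0]>350)&(W[...,0]<750)
    P=W[m][:,:2].astype(np.float32); print('griptop',len(P),P.mean(0),cv2.minAreaRect(P), np.percentile(z[m],[5,50,95]))
E
```

```text
scene bench z med 0.2417678377487391
spray [ 607.  -483.5   83.1]
jar [771.4   5.9  86.2]
ruler [ 385.1 -499.6    3.6]
a [584.2  58.9  94.8]
b [547.8 -88.9  95.8]
c [515.3  -2.8  93.5]
deck [586.3 -25.7  79.4]
grip [ 530.5 -269.9   98.6]
deck 9541 ((631.8751220703125, -23.046768188476562), (362.3143615722656, 326.6331787109375), 83.96006774902344) 80.36726796481321
griptop 415 [ 521.67676 -279.92755] ((519.3392333984375, -281.2237243652344), (27.57437515258789, 89.93728637695312), 76.74156188964844) [101.30632511 104.52191223 106.57490677]
side bench z med 1.0003798897831757
a [573.6  39.   92.1]
b [ 535.9 -111.8   93.1]
c [506.7 -27.2  93.6]
deck [ 560.9 -168.3   81. ]
grip [ 515.4 -293.9   83.9]
jar [761.5  -8.9  85.1]
spray [ 575.5 -548.8   92.1]
deck 5103 ((629.730712890625, -23.866439819335938), (367.2677917480469, 319.2212829589844), 83.89409637451172) 80.90130714715804
griptop 629 [ 517.39923 -286.4407 ] ((517.2935180664062, -283.8210754394531), (27.856767654418945, 88.18604278564453), 77.2297592163086) [100.98011058 105.22609316 107.13592105]
```

Run:
```python
from h import *
for n in("scene","side"):
    W=np.load(f"pics/{n}0_W.npy"); im=np.load(f"pics/{n}0.npy").astype(int); z=W[...,2]
    def cc(m,seed):
        nl,L=cv2.connectedComponents(m.astype(np.uint8)); return (L==L[seed[1],seed[0]])&m
    seed={'scene':(350,280),'side':(330,258)}[n]
    m=cc((abs(z-80)<5),seed); P=W[m][:,:2].astype(np.float32); print(n,'deck',len(P),cv2.minAreaRect(P))
    m=cc((abs(z-86)<14),seed); P=W[m][:,:2].astype(np.float32); print(n,'deck+lip',len(P),cv2.minAreaRect(P))
    # shells: colour
    sat=im.max(-1)-im.min(-1)
    reg=(z>82)&(z<100)&(W[...,0]>450)&(W[...,0]<680)&(W[...,1]>-190)&(W[...,1]<150)
    for k,(m) in dict(tan=reg&(sat>35),dark=reg&(im.max(-1)<90)).items():
        nl,L,st,c=cv2.connectedComponentsWithStats(m.astype(np.uint8))
        for i in range(1,nl):
            if st[i,4]>60:
                P=W[L==i][:,:2].astype(np.float32); print(k,st[i],cv2.minEnclosingCircle(P),cv2.minAreaRect(P))
    # tray / rest rims
    m=(z>8)&(z<18)&(W[...,0]>400)&(W[...,0]<640)&(W[...,1]<-190)&(W[...,1]>-360)&(im.max(-1)>0)
    nl,L,st,c=cv2.connectedComponentsWithStats(m.astype(np.uint8))
    for i in range(1,nl):
        if st[i,4]>40: P=W[L==i][:,:2].astype(np.float32); print('rest',st[i],cv2.minAreaRect(P))
```

```text
scene deck 9827 ((540.8388061523438, -13.417587280273438), (362.3143615722656, 147.03414916992188), 83.90342712402344)
scene deck+lip 16060 ((546.2110595703125, -13.979629516601562), (362.3171081542969, 183.387451171875), 83.97120666503906)
tan [312 237  32  23 542] ((540.1736450195312, -95.23954010009766), 31.480186462402344) ((542.5253295898438, -93.73650360107422), (53.27259826660156, 59.24077224731445), 9.660207748413086)
tan [374 278  38  30 874] ((576.872802734375, 55.553749084472656), 34.86227798461914) ((580.818359375, 55.5963249206543), (60.6690788269043, 66.6916275024414), 21.28727912902832)
dark [309 203 151  73 425] ((469.6082763671875, -17.149070739746094), 167.99862670898438) ((469.9957580566406, -17.189224243164062), (335.99700927734375, 5.818619251251221), 84.08665466308594)
dark [361 245  31  19 447] ((512.4019165039062, -3.9526472091674805), 30.90064811706543) ((511.4310302734375, -4.7361297607421875), (38.138858795166016, 60.91422653198242), 38.90359115600586)
dark [266 257 164  93 429] ((635.5245361328125, -19.668167114257812), 170.4290313720703) ((635.94311523437
[... 699 characters left out ...]
36), (58.17823028564453, 63.08293533325195), 52.453800201416016)
tan [298 229  29  18 393] ((536.7769165039062, -101.6584701538086), 29.77943992614746) ((537.7460327148438, -101.11161041259766), (52.8828010559082, 57.248634338378906), 26.878551483154297)
dark [278 212  28  14 273] ((506.716552734375, -11.556203842163086), 31.7410888671875) ((503.1249694824219, -17.743986129760742), (32.60435104370117, 63.390316009521484), 59.86771774291992)
rest [270 316  93  37 526] ((513.2410278320312, -286.2441711425781), (88.46862030029297, 155.87379455566406), 81.06130981445312)
rest [282 334  70   9 326] ((512.75048828125, -301.6947021484375), (6.823176860809326, 117.81627655029297), 75.65687561035156)
```

```bash
cat > st.py <<'E'
from h import *
def show():
    s=r.sense(); M=R.from_euler('xyz',s['tcp_rot']).as_matrix()
    print('t',round(s['clock'],2),'pos',s['eef_pos'].round(1),'q',s['qpos'].round(3),'F',s['contact_force'].round(1),'op',round(s['opening'],3))
    print('toolx',M[:,0].round(3),'y',M[:,1].round(3),'z',M[:,2].round(3),'jaw deg',np.degrees(np.arctan2(M[1,2],M[0,2])).round(2))
    return s
def rotvec_to(deg):
    """rotvec to tool x down, tool z at world angle deg"""
    s=r.sense(); M=R.from_euler('xyz',s['tcp_rot']).as_matrix(); a=np.radians(deg)
    z=np.array([np.cos(a),np.sin(a),0]);x=np.array([0,0,-1.]);T=np.c_[x,np.cross(z,x),z]
    return R.from_matrix(T@M.T).as_rotvec()
E
python3 -c "
from st import *
show(); print(rotvec_to(77),rotvec_to(-103))
th=np.radians(-6.05); c=np.array([545.8,-14.3]); Y=np.array([-np.sin(th),np.cos(th)]);X=np.array([np.cos(th),np.sin(th)])
for y in(-270,-155,180,270): print(y,c+Y*y)
"
```

```text
t 0.1 pos [ 202.2 -590.9  207.6] q [-1.243  0.354  1.634 -0.     1.155 -0.002] F [ 1.5  0.2 -0. ] op 1.002
toolx [-0.     0.001 -1.   ] y [ 0.946  0.324 -0.   ] z [ 0.324 -0.946 -0.001] jaw deg -71.1
[ 9.54685422e-05 -1.73813074e-03  2.58491827e+00] [-1.30991513e-03 -7.19483783e-05 -5.56673837e-01]
-270 [ 517.34299699 -282.79618057]
-155 [ 529.46357235 -168.43669625]
180 [564.77133534 164.69745371]
270 [574.25700301 254.19618057]
```

{"method": "step_arm", "body": {"rows": [[40,38,0,0,0,-0.07,85],[79,77,0,0,0,-0.14,85],[119,115,0,0,0,-0.21,85],[158,154,0,0,0,-0.28,85],[198,192,0,0,0,-0.35,85],[237,231,0,0,0,-0.42,85],[277,270,0,0,0,-0.49,85],[316,308,0,0,0,-0.557,85]]}}

```text
clock: 1.1
eef_pos: [519.2, -281.3, 207.4]
tcp_rot: [-2.894, 1.569, 1.589]
contact_force: [0.3, -0.4, -0.2]
opening: 0.992
```

Run:
```python
from st import *
s=show()
im,d=vision.grab_frame('wrist'); cv2.imwrite('pics/w1.png',im[:,:,::-1])
W=cloud('wrist',d,(s['eef_pos'],s['tcp_rot'])); z=W[...,2]; np.save('pics/w1_W.npy',W)
m=(z>97)&(z<112)
nl,L,st,c=cv2.connectedComponentsWithStats(m.astype(np.uint8))
for i in range(1,nl):
    if st[i,4]>300: P=W[L==i]; print('grip',st[i],cv2.minAreaRect(P[:,:2].astype(np.float32)),np.median(P[:,2]))
m=(z>9)&(z<19)
nl,L,st,c=cv2.connectedComponentsWithStats(m.astype(np.uint8))
for i in range(1,nl):
    if st[i,4]>300: P=W[L==i]; print('rest',st[i],cv2.minAreaRect(P[:,:2].astype(np.float32)),np.median(P[:,2]))
m=(z>36)&(z<55)
nl,L,st,c=cv2.connectedComponentsWithStats(m.astype(np.uint8))
for i in range(1,nl):
    if st[i,4]>300: P=W[L==i]; print('block',st[i],cv2.minAreaRect(P[:,:2].astype(np.float32)),np.median(P[:,2]))
```

```text
t 1.1 pos [ 519.2 -281.3  207.4] q [-5.000e-01  3.010e-01  1.710e+00  1.000e-03  1.132e+00  1.300e+00] F [ 0.3 -0.4 -0.2] op 0.992
toolx [-0.     0.001 -1.   ] y [ 0.974 -0.227 -0.   ] z [-0.227 -0.974 -0.001] jaw deg -103.14
grip [ 596    0   44  102 1655] ((582.8164672851562, -487.767822265625), (61.937217712402344, 19.367773056030273), 6.801937580108643) 104.53575458444746
grip [ 297  163   39  127 4744] ((517.7739868164062, -282.2633361816406), (26.0497989654541, 89.5588150024414), 76.18399047851562) 104.96512126710428
rest [ 186    0  120   72 1482] ((672.43310546875, -260.9527282714844), (86.02376556396484, 53.63273239135742), 88.77210235595703) 13.609040056735935
rest [526  17  37  90 502] ((588.2864379882812, -491.4049377441406), (26.075218200683594, 68.5176010131836), 83.95198059082031) 13.853881209153172
rest [ 256  107  116  185 2893] ((516.3173828125, -282.8177490234375), (86.23445892333984, 160.45082092285156), 83.92091369628906) 13.836778380028676
rest [ 226  336  113  104 2150] ((330.998291015625, -201.05783081054688), (111.33834075927734, 125.89078521728516), 72.83736419677734) 17.446674927427864
block [ 543    4   55  102 1325] ((585.438232421875, -493.3385009765625), (70.67113494873047, 32.01040267944336), 1.420842170715332) 45.874319415795355
block [ 292  137   50  142 2258] ((517.4473876953125, -282.1610412597656), (39.856929779052734, 119.71134948730469), 76.23755645751953) 44.88638064450406
```

View pics/w1.png

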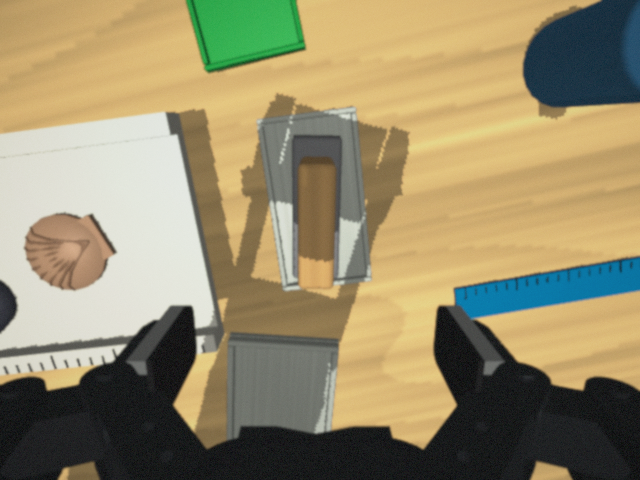

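The wrist view shows the scraper grip at (317,215) inside the steel rest, rotated about 8° relative to it. Both measured centres agree to 2 mm. I'll descend on it.

{"method": "step_arm", "body": {"rows": [[-1.6,-0.9,-25,0,0,-0.011,85],[-1.6,-0.9,-50,0,0,-0.011,85],[-1.6,-0.9,-75,0,0,-0.011,85],[-1.6,-0.9,-100,0,0,-0.011,85],[-1.6,-0.9,-120,0,0,-0.011,85],[-1.6,-0.9,-137,0,0,-0.011,85],[-1.6,-0.9,-150,0,0,-0.011,85],[-1.6,-0.9,-155,0,0,-0.011,85]], "force": 60}}

```text
clock: 2.15
eef_pos: [521.6, -278.0, 51.7]
tcp_rot: [2.889, 1.566, 1.075]
contact_force: [0.2, 0.7, 0.6]
opening: 0.993
```

{"method": "step_arm", "body": {"rows": [[0,0,0,0,0,0,60],[0,0,0,0,0,0,45],[0,0,0,0,0,0,35],[0,0,0,0,0,0,25],[0,0,0,0,0,0,15],[0,0,0,0,0,0,10],[0,0,0,0,0,0,10],[0,0,0,0,0,0,10]], "force": 60}}

```text
clock: 3.15
eef_pos: [522.0, -278.3, 52.4]
tcp_rot: [2.653, 1.566, 0.84]
contact_force: [-0.9, 0.1, 5.8]
opening: 0.294
```

Run:
```python
from st import *
s=show()
im,d=vision.grab_frame('wrist'); cv2.imwrite('pics/w2.png',im[:,:,::-1])
```

```text
t 3.15 pos [ 522.  -278.3   52.4] q [-0.495  0.489  1.825  0.006  0.827  1.314] F [-0.9  0.1  5.8] op 0.294
toolx [ 0.003  0.003 -1.   ] y [ 0.971 -0.24   0.002] z [-0.24  -0.971 -0.004] jaw deg -103.89
```

View pics/w2.png

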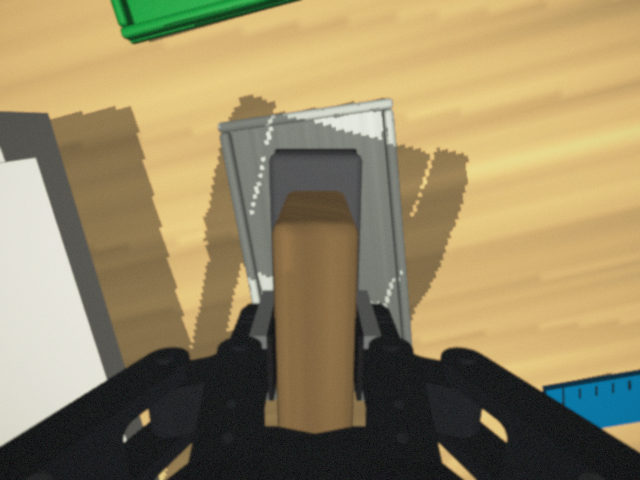

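{"method": "step_arm", "body": {"rows": [[0,0,20,0,0,0,10],[0,0,55,0,0,0.02,10],[0,0,90,0,0,0.05,10],[0,0,110,0,0,0.08,10],[2,30,110,0,0,0.11,10],[5,65,110,0,0,0.137,10],[8,95,110,0,0,0.137,10],[10,105,110,0,0,0.137,10]]}}

```text
clock: 4.2
eef_pos: [531.4, -171.7, 161.8]
tcp_rot: [2.981, 1.566, 1.306]
contact_force: [0.3, -0.6, -3.1]
opening: 0.295
```

{"method": "step_arm", "body": {"rows": [[0,0,0,0,0,0,10],[0,0,0,0,0,0,10],[0,0,0,0,0,0,10],[0,0,0,0,0,0,10],[0,0,0,0,0,0,10],[0,0,0,0,0,0,10],[0,0,0,0,0,0,10],[0,0,0,0,0,0,10]]}}

```text
clock: 5.2
eef_pos: [531.4, -171.7, 161.8]
tcp_rot: [2.976, 1.566, 1.302]
contact_force: [0.6, 0.9, -2.5]
opening: 0.289
```

Run:
```python
from st import *
s=show(); print(rotvec_to(-96.05))
im,d=vision.grab_frame('wrist'); cv2.imwrite('pics/w3.png',im[:,:,::-1])
W=cloud('wrist',d,(s['eef_pos'],s['tcp_rot'])); z=W[...,2]
im2,d2=vision.grab_frame('side'); cv2.imwrite('pics/s3.png',im2[:,:,::-1])
for lo,hi in((90,98),):
  m=(z>lo)&(z<hi); nl,L,st,c=cv2.connectedComponentsWithStats(m.astype(np.uint8))
  for i in range(1,nl):
    if st[i,4]>200: P=W[L==i]; print('lip',st[i],cv2.minAreaRect(P[:,:2].astype(np.float32)),np.median(P[:,2]))
np.save('pics/w3_W.npy',W)
```

```text
t 5.2 pos [ 531.4 -171.7  161.8] q [-0.318  0.301  1.822  0.005  1.019  1.354] F [ 0.6  0.9 -2.5] op 0.289
toolx [ 0.001  0.004 -1.   ] y [ 0.995 -0.104  0.001] z [-0.104 -0.995 -0.005] jaw deg -95.95
[-0.00443756  0.00122751 -0.00176993]
lip [    0    88   356    30 10285] ((618.8235473632812, -103.96885681152344), (197.59104919433594, 15.177599906921387), 83.87362670898438) 94.12641574343458
lip [ 145  203   83   78 4542] ((538.2230224609375, -93.7338638305664), (49.438751220703125, 48.49352264404297), 89.51217651367188) 92.71047122346513
lip [  41  263   61   74 2987] ((506.3138427734375, -9.842229843139648), (35.60174560546875, 55.390926361083984), 55.01683807373047) 92.67985764898745
lip [   0  350  151   25 3092] ((463.85186767578125, -4.111255645751953), (101.287353515625, 16.84209632873535), 84.12056732177734) 94.20566457559664
```

View pics/w3.png

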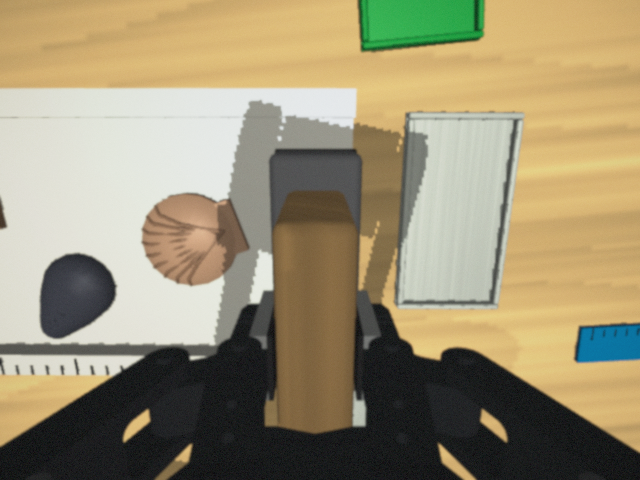

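View pics/s3.png

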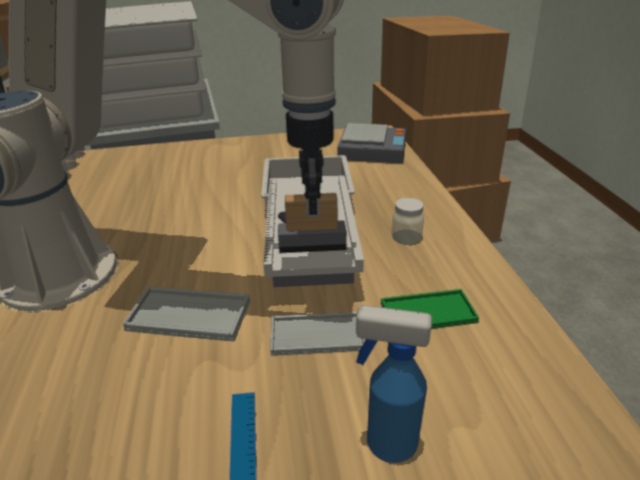

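{"method": "step_arm", "body": {"rows": [[0.5,0,-8,0,0,-0.002,10],[0.5,0,-16,0,0,-0.002,10],[0.5,0,-22,0,0,-0.002,10],[0.5,0,-27,0,0,-0.002,10],[0.5,0,-30,0,0,-0.002,10],[0.5,0,-32,0,0,-0.002,10],[0.5,0,-33,0,0,-0.002,10],[0.5,0,-33,0,0,-0.002,10]]}}

```text
clock: 6.3
eef_pos: [532.0, -171.7, 128.9]
tcp_rot: [2.932, 1.566, 1.255]
contact_force: [-0.6, 0.4, -3.2]
opening: 0.297
```

{"method": "step_arm", "body": {"rows": [[0,0,-0.5,0,0,0,10],[0,0,-1,0,0,0,10],[0,0,-1,0,0,0,10],[0,0,-1.5,0,0,0,10],[0,0,-1.5,0,0,0,10],[0,0,-1.5,0,0,0,10],[0,0,-1.5,0,0,0,10],[0,0,-1.5,0,0,0,10]]}}

```text
clock: 7.3
eef_pos: [532.0, -171.6, 127.4]
tcp_rot: [2.946, 1.566, 1.27]
contact_force: [-0.1, 0.1, -3.7]
opening: 0.294
```

{"method": "step_arm", "body": {"rows": [[0,0,-0.5,0,0,0,10],[0,0,-0.5,0,0,0,10],[0,0,-1,0,0,0,10],[0,0,-1,0,0,0,10],[0,0,-1,0,0,0,10],[0,0,-1,0,0,0,10],[0,0,-1,0,0,0,10],[0,0,-1,0,0,0,10]]}}

```text
clock: 8.3
eef_pos: [532.0, -171.7, 127.3]
tcp_rot: [2.884, 1.566, 1.207]
contact_force: [-4.4, 2.0, 11.0]
opening: 0.295
```

{"method": "step_arm", "body": {"rows": [[0,0,0.5,0,0,0,10],[1.3,12,0.5,0,0,0,10],[2.9,27,0.5,0,0,0,10],[4.5,42,0.5,0,0,0,10],[6.0,57,0.5,0,0,0,10],[7.6,72,0.5,0,0,0,10],[9.2,87,0.5,0,0,0,10],[10.6,100,0.5,0,0,0,10]]}}

```text
clock: 9.3
eef_pos: [542.8, -70.6, 127.9]
tcp_rot: [2.856, 1.566, 1.179]
contact_force: [-0.2, -0.7, -2.9]
opening: 0.294
```

Run:
```python
from st import *
s=show(); print(rotvec_to(-96.05))
im,d=vision.grab_frame('wrist'); cv2.imwrite('pics/w4.png',im[:,:,::-1])
```

```text
t 9.3 pos [542.8 -70.6 127.9] q [-0.135  0.326  1.875  0.006  0.939  1.538] F [-0.2 -0.7 -2.9] op 0.294
toolx [ 0.002  0.004 -1.   ] y [ 0.994 -0.105  0.001] z [-0.105 -0.994 -0.004] jaw deg -96.05
[-4.31555138e-03  1.78139846e-03  1.90372555e-05]
```

View pics/w4.png

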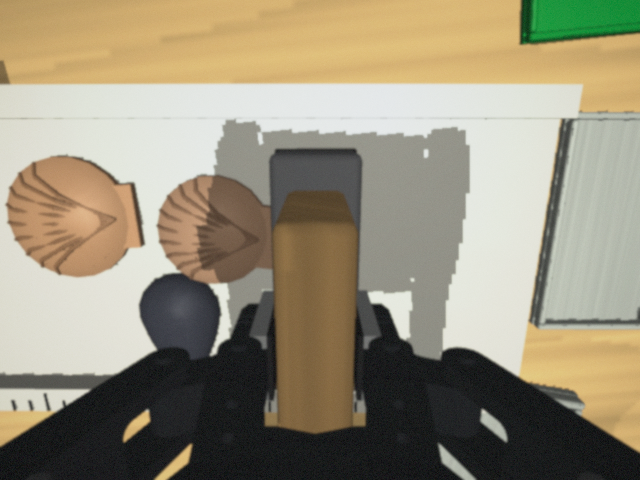

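Shell b (215,228) is being pushed flush against the block face. The mussel (180,310) and shell a (70,215) lie ahead, so I'll continue.

{"method": "step_arm", "body": {"rows": [[1.5,14,-0.2,0,0,0,10],[3.0,28,-0.2,0,0,0,10],[4.5,42,-0.2,0,0,0,10],[5.9,56,-0.2,0,0,0,10],[7.4,70,-0.2,0,0,0,10],[8.9,84,-0.2,0,0,0,10],[10.4,98,-0.2,0,0,0,10],[11.9,112,-0.2,0,0,0,10]]}}

```text
clock: 10.35
eef_pos: [554.8, 43.5, 127.7]
tcp_rot: [2.916, 1.565, 1.239]
contact_force: [0.2, -0.6, -2.1]
opening: 0.298
```

Run:
```python
from st import *
s=show(); print(rotvec_to(-96.05))
im,d=vision.grab_frame('wrist'); cv2.imwrite('pics/w5.png',im[:,:,::-1])
im,d=vision.grab_frame('scene'); cv2.imwrite('pics/c5.png',im[:,:,::-1])
```

```text
t 10.35 pos [554.8  43.5 127.7] q [0.072 0.339 1.856 0.006 0.944 1.745] F [ 0.2 -0.6 -2.1] op 0.298
toolx [ 0.002  0.005 -1.   ] y [ 0.994 -0.105  0.001] z [-0.105 -0.994 -0.005] jaw deg -96.05
[-5.08869695e-03  1.75188146e-03 -4.50237134e-05]
```

View pics/w5.png

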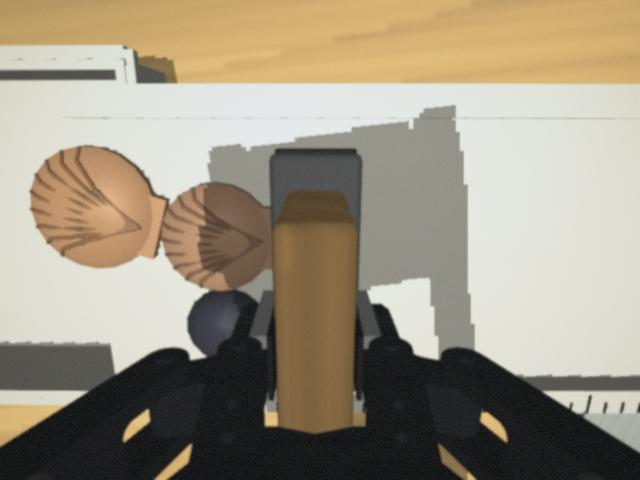

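View pics/c5.png

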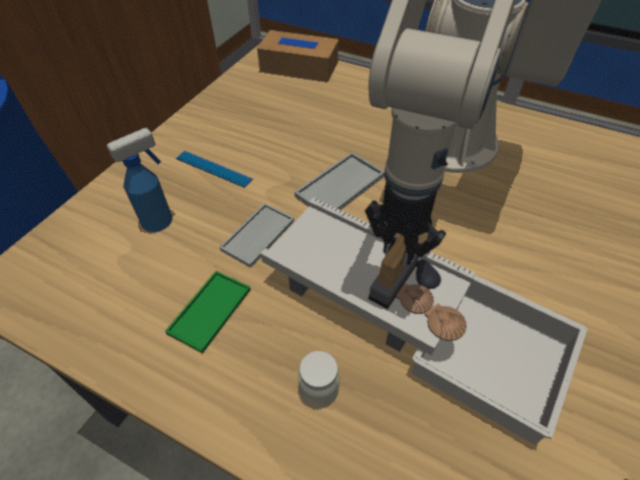

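Shells b (215,235) and mussel (220,322) are against the block, and a (98,207) is in front at the board end. I'll push on past the end.

{"method": "step_arm", "body": {"rows": [[1.6,15,0,0,0,0,10],[3.2,30,0,0,0,0,10],[4.8,45,0,0,0,0,10],[6.4,60,0,0,0,0,10],[7.9,75,0,0,0,0,10],[9.5,90,0,0,0,0,10],[11.0,104,0,0,0,0,10],[12.4,117,0,0,0,0,10]]}}

```text
clock: 11.45
eef_pos: [567.3, 162.1, 127.6]
tcp_rot: [2.966, 1.565, 1.29]
contact_force: [0.0, 0.5, -3.0]
opening: 0.295
```

Run:
```python
from st import *
s=show(); print(rotvec_to(-96.05))
im,d=vision.grab_frame('wrist'); cv2.imwrite('pics/w6.png',im[:,:,::-1])
im,d=vision.grab_frame('scene'); cv2.imwrite('pics/c6.png',im[:,:,::-1])
```

```text
t 11.45 pos [567.3 162.1 127.6] q [0.273 0.386 1.784 0.006 0.968 1.944] F [ 0.   0.5 -3. ] op 0.295
toolx [ 0.002  0.006 -1.   ] y [ 0.995 -0.104  0.001] z [-0.104 -0.995 -0.006] jaw deg -95.99
[-0.0058416   0.00168604 -0.00110108]
```

View pics/w6.png

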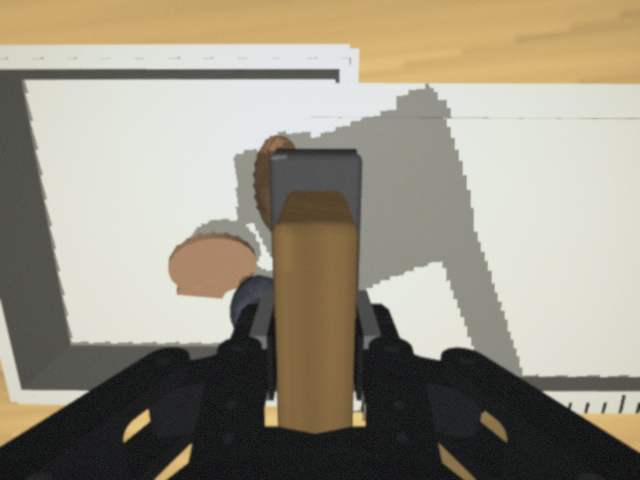

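View pics/c6.png

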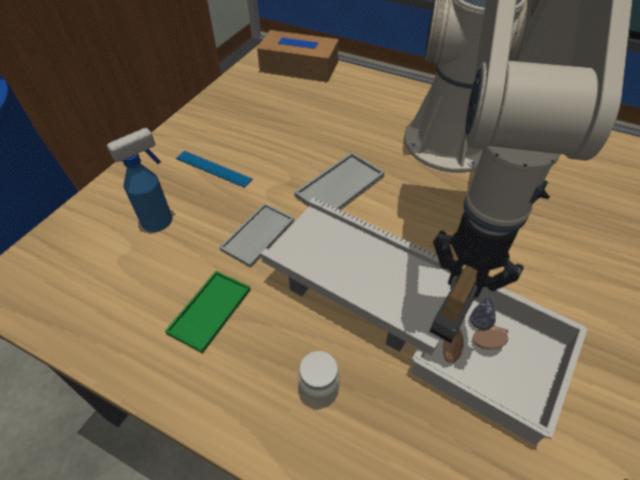

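All three shells are over the end. Shell a is at (212,265) upside-down or tilted, b at (275,185) and c at (250,300). They may still be settling, so I'll hold and look again.

{"method": "step_arm", "body": {"rows": [[0,0,0,0,0,0,10],[0,0,0,0,0,0,10],[0,0,0,0,0,0,10],[0,0,0,0,0,0,10],[0,0,0,0,0,0,10],[0,0,0,0,0,0,10],[0,0,0,0,0,0,10],[0,0,0,0,0,0,10]]}}

```text
clock: 12.55
eef_pos: [567.4, 162.5, 127.6]
tcp_rot: [2.945, 1.564, 1.27]
contact_force: [0.6, -0.8, -3.4]
opening: 0.295
```

Run:
```python
from st import *
im,d=vision.grab_frame('wrist'); cv2.imwrite('pics/w7.png',im[:,:,::-1])
im,d=vision.grab_frame('scene'); cv2.imwrite('pics/c7.png',cv2.resize(im[230:470,380:620,::-1],(600,600)))
```

```text
(no output)
```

View pics/w7.png

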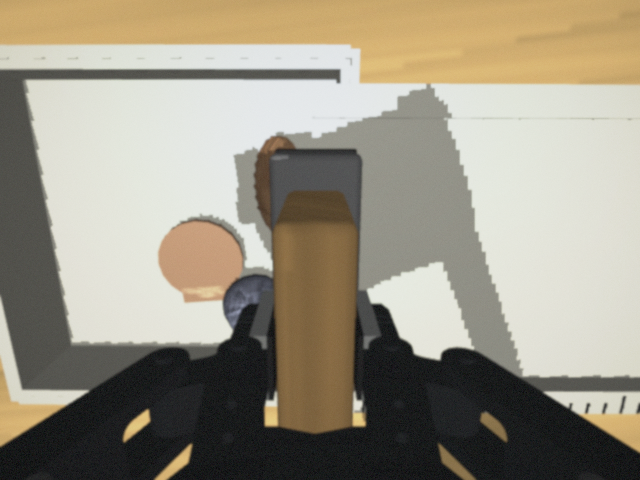

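View pics/c7.png

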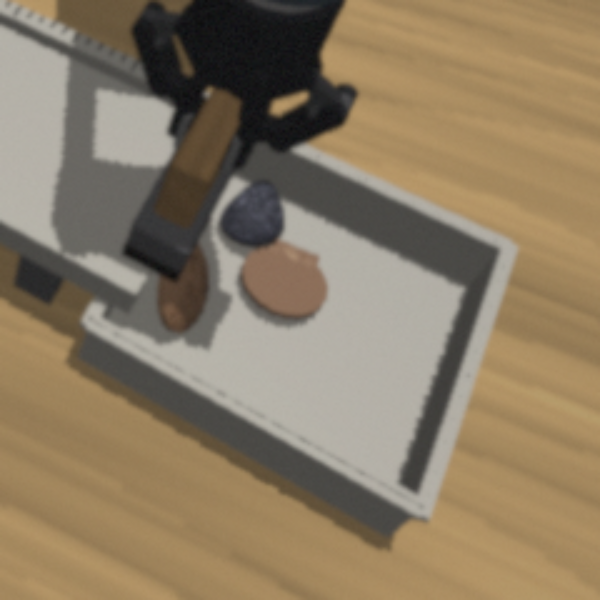

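Shell a and the mussel lie in the tray at (200,258) and (248,300). Shell b at (275,185) stands on edge, leaning near the board end. I'll back the scraper away and look again.

{"method": "step_arm", "body": {"rows": [[-0.5,-5,1,0,0,0,10],[-2.1,-20,3,0,0,0,10],[-4.2,-40,10,0,0,0,10],[-7.4,-70,25,0,0,0,10],[-11.7,-110,40,0,0,0,10],[-15.9,-150,45,0,0,0,10],[-20,-190,45,0,0,0,10],[-24.4,-230,45,0,0,0,10]]}}

```text
clock: 13.65
eef_pos: [542.4, -70.0, 173.4]
tcp_rot: [2.792, 1.564, 1.117]
contact_force: [0.1, 0.4, -2.8]
opening: 0.297
```

Run:
```python
from st import *
s=show()
im,d=vision.grab_frame('scene'); cv2.imwrite('pics/c8.png',cv2.resize(im[230:470,380:620,::-1],(600,600)))
W=cloud('scene',d); sat=im.max(-1).astype(int)-im.min(-1)
for u,v in ((451,346),(455,335),(490,340),(484,316)): print(W[v,u].round(1))
im,d=vision.grab_frame('side'); cv2.imwrite('pics/s8.png',im[:,:,::-1])
```

```text
t 13.65 pos [542.4 -70.  173.4] q [-0.135  0.269  1.837  0.007  1.033  1.536] F [ 0.1  0.4 -2.8] op 0.297
toolx [ 0.003  0.006 -1.   ] y [ 0.995 -0.104  0.002] z [-0.104 -0.995 -0.006] jaw deg -95.97
[613.8 181.5  51. ]
[594.7 181.2  58.6]
[551.8 242.   20.6]
[508.7 219.4  22.8]
```

View pics/c8.png

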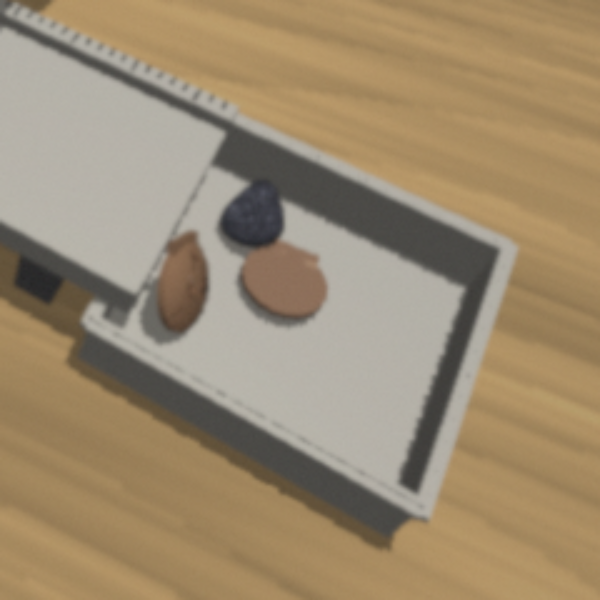

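View pics/s8.png

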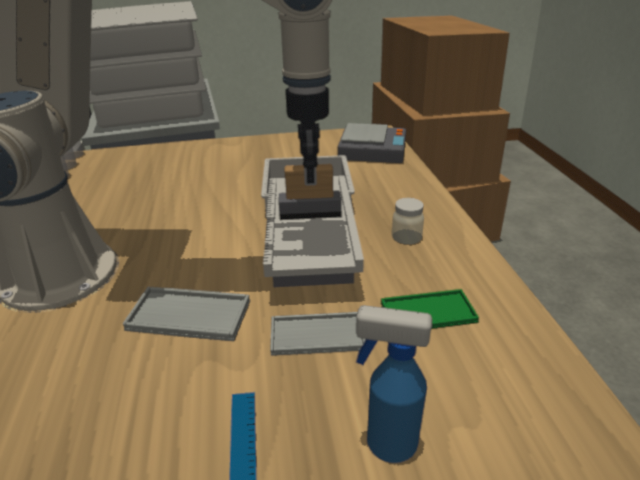

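All three shells are in the tray. Shell b leans on the near wall, with its top at about 59 mm, below the tray rim. The deck is empty. Now I'll return the scraper to the rest.

{"method": "step_arm", "body": {"rows": [[-2,-27,0,0,0,0,10],[-5,-54,0,0,0,0,10],[-8,-81,0,0,0,0,10],[-11,-108,0,0,0,0,10],[-14,-135,0,0,0,0,10],[-17,-162,0,0,0,0,10],[-20,-190,0,0,0,0,10],[-22.3,-213,0,0,0,0,10]]}}

```text
clock: 14.75
eef_pos: [519.3, -286.2, 173.6]
tcp_rot: [2.738, 1.566, 1.059]
contact_force: [-0.6, -0.0, -2.7]
opening: 0.292
```

Run:
```python
from st import *
s=show(); print(rotvec_to(-96.05))
im,d=vision.grab_frame('wrist'); cv2.imwrite('pics/w9.png',im[:,:,::-1])
```

```text
t 14.75 pos [ 519.3 -286.2  173.6] q [-0.509  0.339  1.738  0.006  1.065  1.166] F [-0.6 -0.  -2.7] op 0.292
toolx [ 0.003  0.005 -1.   ] y [ 0.994 -0.107  0.002] z [-0.107 -0.994 -0.005] jaw deg -96.17
[-0.0046165   0.00258458  0.0020665 ]
```

View pics/w9.png

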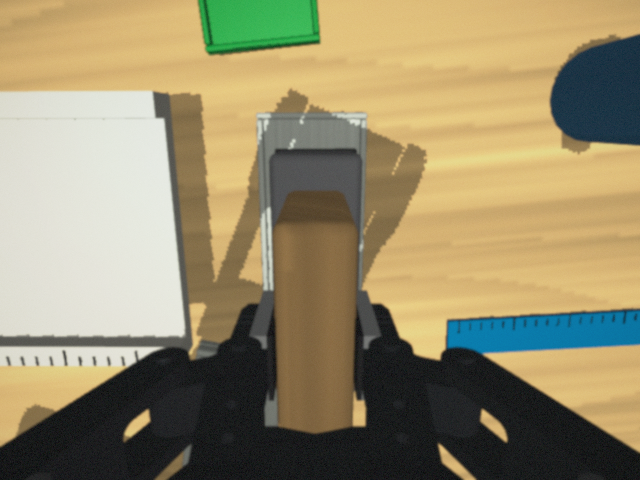

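{"method": "step_arm", "body": {"rows": [[0.8,3.3,-15,0,0,0,10],[0.8,3.3,-35,0,0,0,10],[0.8,3.3,-55,0,0,0,10],[0.8,3.3,-75,0,0,0,10],[0.8,3.3,-92,0,0,0,10],[0.8,3.3,-104,0,0,0,10],[0.8,3.3,-112,0,0,0,10],[0.8,3.3,-114,0,0,0,10]]}}

```text
clock: 15.8
eef_pos: [520.0, -285.2, 59.3]
tcp_rot: [2.54, 1.567, 0.862]
contact_force: [0.3, -0.6, -2.6]
opening: 0.294
```

{"method": "step_arm", "body": {"rows": [[0,0,-1,0,0,0,10],[0,0,-2,0,0,0,10],[0,0,-3,0,0,0,10],[0,0,-4,0,0,0,10],[0,0,-5,0,0,0,10],[0,0,-5.5,0,0,0,10],[0,0,-6,0,0,0,10],[0,0,-6,0,0,0,10]]}}

```text
clock: 16.8
eef_pos: [520.0, -285.2, 53.2]
tcp_rot: [2.543, 1.567, 0.864]
contact_force: [-0.6, -0.5, -4.6]
opening: 0.292
```

{"method": "step_arm", "body": {"rows": [[0,0,-0.3,0,0,0,10],[0,0,-0.6,0,0,0,10],[0,0,-0.8,0,0,0,10],[0,0,-1.0,0,0,0,10],[0,0,-1.1,0,0,0,10],[0,0,-1.2,0,0,0,10],[0,0,-1.2,0,0,0,10],[0,0,-1.2,0,0,0,10]]}}

```text
clock: 17.8
eef_pos: [520.1, -285.3, 52.4]
tcp_rot: [2.483, 1.567, 0.804]
contact_force: [-1.7, -0.2, 6.2]
opening: 0.297
```

Contact at z 52.4, the same height as when I gripped it, so the scraper is seated. I'll open slowly.

{"method": "step_arm", "body": {"rows": [[0,0,0,0,0,0,26],[0,0,0,0,0,0,28],[0,0,0,0,0,0,32],[0,0,0,0,0,0,40],[0,0,0,0,0,0,52],[0,0,0,0,0,0,65],[0,0,0,0,0,0,78],[0,0,0,0,0,0,80]]}}

```text
clock: 18.8
eef_pos: [520.1, -285.3, 52.4]
tcp_rot: [2.483, 1.567, 0.804]
contact_force: [-0.8, 0.7, -0.5]
opening: 0.934
```

{"method": "step_arm", "body": {"rows": [[0,0,0,0,0,0,80],[0,0,5,0,0,0,80],[0,0,20,0,0,0,80],[0,0,45,0,0,0,80],[0,0,75,0,0,0,80],[0,0,105,0,0,0,80],[0,0,135,0,0,0,80],[0,0,155,0,0,0,80]]}}

```text
clock: 19.8
eef_pos: [520.6, -285.6, 210.3]
tcp_rot: [1.972, 1.565, 0.294]
contact_force: [-0.2, 0.2, 0.2]
opening: 0.934
```

Run:
```python
from st import *
s=show()
im,d=vision.grab_frame('wrist'); cv2.imwrite('pics/w10.png',im[:,:,::-1])
W=cloud('wrist',d,(s['eef_pos'],s['tcp_rot'])); z=W[...,2]
for nm,lo,hi in(('grip',97,112),('rest',9,19),('block',36,55)):
  m=(z>lo)&(z<hi); nl,L,st,c=cv2.connectedComponentsWithStats(m.astype(np.uint8))
  for i in range(1,nl):
    if st[i,4]>800: P=W[L==i]; print(nm,cv2.minAreaRect(P[:,:2].astype(np.float32)),np.median(P[:,2]))
im,d=vision.grab_frame('scene'); cv2.imwrite('pics/c10.png',im[:,:,::-1])
```

```text
t 19.8 pos [ 520.6 -285.6  210.3] q [-0.507  0.301  1.703  0.004  1.134  1.17 ] F [-0.2  0.2  0.2] op 0.934
toolx [ 0.005  0.002 -1.   ] y [ 0.994 -0.108  0.005] z [-0.108 -0.994 -0.002] jaw deg -96.18
grip ((584.0296630859375, -490.39410400390625), (67.3962631225586, 25.17036247253418), 4.891271591186523) 104.6357723348516
grip ((517.1968383789062, -285.55499267578125), (26.005395889282227, 89.1018295288086), 84.0091552734375) 104.99282603828702
rest ((669.3145141601562, -260.5777282714844), (86.36861419677734, 46.88438415527344), 89.27576446533203) 13.644198980756471
rest ((516.8251953125, -282.8587951660156), (86.17378234863281, 158.93690490722656), 83.9322509765625) 13.867894189832711
rest ((331.88287353515625, -201.32522583007812), (111.16722869873047, 122.77120971679688), 72.9144058227539) 17.441438356402088
block ((585.3648681640625, -493.49591064453125), (71.6876220703125, 32.12685775756836), 1.9526287317276) 46.09837119713589
block ((516.7335205078125, -285.4165344238281), (40.11587142944336, 119.22276306152344), 83.9079818725586) 44.945760073550076
```

View pics/w10.png

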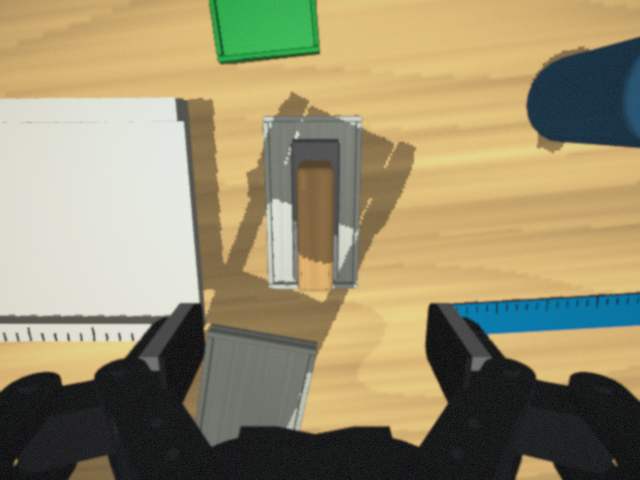

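View pics/c10.png

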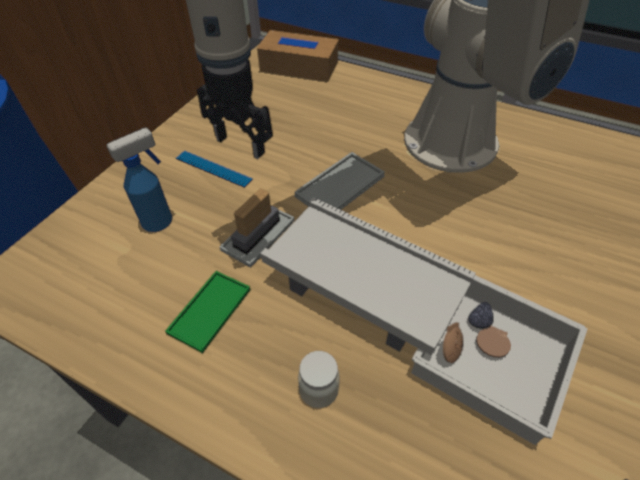

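The scraper stands upright and centred in the rest. Its grip top is at 105 mm and its block top at 45 mm. The shells are in the tray at (453,343), (482,316) and (493,342). The spray, jar and ruler look unmoved, so I'm handing in.

```bash
python3 -c "
from rig import order
print(order.sign_off())"
```

```text
the job is handed in; nothing more can be done
None
```

The job is handed in at about 20 s of the 64 s allowed. I took the scraper from the steel rest and swept all three shells along the board and off its end into the white tray. I then set the scraper back in its rest on light contact before letting go.

- **Scraper:** it stands upright, flat on the floor of the rest, about 3 mm off centre and square to it. The top of its grip is at 105 mm, as expected.
- **Shells:** all three are in the tray and the deck is clear. Two lie flat. Shell b stands on edge, leaning against the near wall or board end, with its highest measured point near 59 mm, just under the 62 mm rim. It was still standing that way about 6 s later. The gripper stayed well above the shells during the sweep.
- **Other things:** the spray bottle, jar and ruler look unmoved in the last pictures; I did not measure them again.
- **Forces:** readings between moves showed at most about 11 N. I did not see the force during a move.
- **Position offsets:** the arm stopped up to 5 mm sideways from where I sent it. As a result, the scraper may have shifted a few millimetres in the rest when I gripped it.

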